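# Find the worn wheel bearing by rocking

### The arm

A 7-joint arm with a two-finger parallel gripper is mounted at the origin on a cart in front of the work surface, level with it; the furniture and walls round the work are solid. World frame = base frame: x ahead of the robot, y to its left, z up, the work surface at z = 0. Lengths are in mm, angles in rad, forces in N, time in s.
With the tool pointing down it reaches from about 400 to 875 mm from the base axis. Payload 4.4 kg.
Tool frame: the origin (TCP) lies at the very end of the fingers, on their centre line; the grasp point (between the pads) lies 19 mm behind it; y points along the fingers, x is the direction in which the jaws open and shut, and the axes are right-handed (so a half turn about y gives the same grasp; the last joint's range is limited). The gripper opens to 85 mm and grips with 20 to 120 N. Pads are 22 mm wide; open, the fingers measure 114 mm over their backs; the gripper's body (76 mm by 85 mm) begins 54 mm behind the grasp point. The pads swing forward as they close: fully open they stand 13 mm farther back than shut.
Start: joints at [-1.349, 0.628, 0.038, 1.517, -0.027, 0.996, -0.02], TCP at [184.474, 623.287, 231.313] pointing down, gripper open.
Joint ranges: [-3.06, 3.06], [-0.37, 2.12], [-1.25, 1.32], [0.18, 2.47], [-1.1, 4.24], [0.23, 1.98], [-2.94, 2.94]. Speed limits (rad/s): [2.57, 2.57, 3.14, 3.14, 3.14, 3.14, 3.14].

### API

Orientations are given as [roll, pitch, yaw] about the fixed x, y, z axes, in that order (R = Rz(yaw) Ry(pitch) Rx(roll)).
In Python, from cell import ctrl, get_image, nets gives the robot as it stands. The module is installed in compiled form; this text tells all that it offers.
- The arm moves only by the tool step_arm, never from a script. Its argument "moves" is text: rows parted by semicolons, each of 7 numbers parted by spaces: the shift along the tool's x, y, z normalised to -1 to 1, where 1 is 0.05 m, then the turn, a rotation vector about the tool's x, y, z normalised to -1 to 1, where 1 is 0.12 rad, then the opening, from 0 (shut) to 1 (fully open). A call has 1 to 20 rows; each row shifts and turns the commanded pose from where the row before left it, along the tool's axes as they then stand; what a row does not reach is not made up. A row lasts 1/10 s, in which the tool goes at most 50 mm and 8.59 degrees, less where a joint would pass 70% of its speed; a pose out of reach is approached as far as the arm can. A call with a number of a shift or a turn outside -1 to 1 is refused whole. A call with a gripper value outside its range is refused whole. The fingers move at their own pace and stop on an object; the grip force is fixed at half the most. Time passes only in rows, so rows that do not move let the fingers close. It gives the time, the measured TCP pose, the force and the opening at its end, in the units of the state.
- ctrl.read_state(): the state, without advancing time (a new reading comes with each control period).
- get_image(name): name is "scene" or "top" or "wrist"; returns a dict with "color" (420x560x3 uint8, blue, green, red), "vertical_fov" (degrees; the focal length in pixels is half the picture's height over the tangent of half this angle, whatever the lens; pixels are square), "cx", "cy" (the principal point, pixels), "R" (3x3) and "t" (3): a world point X has camera coordinates R X + t; the wrist camera has in their place "T_tool_cam" (4x4, takes a point from camera to tool coordinates, whose origin is the TCP and whose axes are the tool frame's). Camera axes: x right, y down, z forward; pixel columns grow to the right and rows downward; lengths in mm; the calibration is good to about 2 mm. The wrist camera is an equidistant fisheye: a pixel r from the principal point sees the ray r / f radians off the axis. A picture is of the moment at which its call begins: read the wrist's pose just before it. There is no depth.
- ctrl.finish_job(): hands the job in, once; it reports no verdict.
Trained networks look in a picture, given as the dict that the camera call returned (one of the last four; its "shot" number tells which), for a name from the list of things; names that differ only in an ending like _2 or _b are one class to them, and where a whole thing is asked for, a point or a joint stands for the part that bears it (a point fixed in the world has none). Each returns a list of dicts, best first, with "conf" (0 to 1); they miss things now and then, are a little off and sometimes report something else, mostly with a low value. They report only what shows in the picture. A call takes as long as a camera call.
- nets.find_in(picture, target): "position" ([x, y, z] in mm, in world coordinates, good to about 4 mm: the middle of the surface that is visible of it).
- nets.cut_out(picture, target): "pixels" (420x560 bool, what is visible of it).
- nets.place_of(picture, target): "position" ([x, y, z] in mm, in world coordinates, good to about 4 mm: a listed point, or the origin of a listed thing).
The state is a dict: "clock": time; "qpos": joint angles; "qd": joint speeds; "tau": joint torques, N m; "eef_pos": TCP position; "tool_rot": TCP orientation; "force": force on the tool from outside, world axes, zero at the start; "torque": the same for the moment, N m; "width": finger opening in mm.
Only numpy, scipy, OpenCV 4.12 (cv2) and the standard library are available. Lean on these libraries where they do the work, as an engineer would, in place of code of your own. Each camera call takes 0.05 s, during which the arm holds its last target.

### The job

One of the three wheel units of a tube rotator has a worn bearing: rock the wheels gently to and fro along the axle at the top of the rim, without forcing them, until you feel which one has free play. Rock that one twice to and fro, each time lightly but clearly up against both ends of its play, and leave its wheel leaning at one end. Then mark it by tipping that unit's red lever right over towards the wheel; leave the other two levers and the things around as they are.

Things in the scene. Friction and masses are not known exactly. Their poses are not given: they have to be found in the camera images.
- stand_p: fixed wheel unit on an aluminium plate 220 x 64 x 10 mm, origin under its centre; x along the plate from the lever end to the wheel end (away from the robot), y along the axle, z up. The wheel stands on edge in the x-z plane at x = 45 mm; its axle lies at z = 68 mm between two bearing blocks (y = 18 to 30 mm either side, tops at z = 83 mm). The red lever pivots at x = -70 mm, z = 32 mm.
- rim_p (a point): middle of the rim section at the top of this unit's grey and white wheel (rim round, 12 mm thick; wheel 110 mm across, top at z = 123 mm; no spin, it only rocks along unit y). Sound: sprung, about 8 N per mm here, returns when let go. Worn (one unit): swings 4 to 6 mm either way under 1 N, stays where left, then meets the same spring. Over about 15 N sideways here overloads the bearing.
- housing_p: two dark bearing housings, 30 mm across, that carry the axle's ends; origin at the wheel's centre, y along the axle, z up. They are clamped in the blocks with the axle up to 0.04 rad out of level, different each time, so the wheel's middle position can lean up to 2 mm at the rim; they stay put at forces under 30 N
- axle_p: steel axle of this unit, 12 mm thick, 68 mm long; origin at its middle, y along it, z up. It springs in the housings about the unit's x axis as the wheel is loaded sideways (20 N m per rad), and is in line with them when unloaded
- flag_p (a joint): angle of this unit's red toggle lever, rad: 0 = leaning 0.5 rad to the unit's -x (towards the robot; so at the start), 1.0 = leaning 0.5 rad to +x, towards the wheel; stays where it is left, moves under about 1 to 2 N
- flag_p_tip (a point): centre of the red ball, 26 mm across, on this unit's lever; 60 mm from the lever's pivot, 85 mm above the worktop at either end of its swing and 92 mm midway; it travels 58 mm along unit x; the stem below it is 10 mm thick
- stand_q: fixed wheel unit on an aluminium plate 220 x 64 x 10 mm, origin under its centre; x along the plate from the lever end to the wheel end (away from the robot), y along the axle, z up. The wheel stands on edge in the x-z plane at x = 45 mm; its axle lies at z = 68 mm between two bearing blocks (y = 18 to 30 mm either side, tops at z = 83 mm). The red lever pivots at x = -70 mm, z = 32 mm.
- rim_q (a point): middle of the rim section at the top of this unit's grey and white wheel (rim round, 12 mm thick; wheel 110 mm across, top at z = 123 mm; no spin, it only rocks along unit y). Sound: sprung, about 8 N per mm here, returns when let go. Worn (one unit): swings 4 to 6 mm either way under 1 N, stays where left, then meets the same spring. Over about 15 N sideways here overloads the bearing.
- housing_q: two dark bearing housings, 30 mm across, that carry the axle's ends; origin at the wheel's centre, y along the axle, z up. They are clamped in the blocks with the axle up to 0.04 rad out of level, different each time, so the wheel's middle position can lean up to 2 mm at the rim; they stay put at forces under 30 N
- axle_q: steel axle of this unit, 12 mm thick, 68 mm long; origin at its middle, y along it, z up. It springs in the housings about the unit's x axis as the wheel is loaded sideways (20 N m per rad), and is in line with them when unloaded
- flag_q (a joint): angle of this unit's red toggle lever, rad: 0 = leaning 0.5 rad to the unit's -x (towards the robot; so at the start), 1.0 = leaning 0.5 rad to +x, towards the wheel; stays where it is left, moves under about 1 to 2 N
- flag_q_tip (a point): centre of the red ball, 26 mm across, on this unit's lever; 60 mm from the lever's pivot, 85 mm above the worktop at either end of its swing and 92 mm midway; it travels 58 mm along unit x; the stem below it is 10 mm thick
- stand_r: fixed wheel unit on an aluminium plate 220 x 64 x 10 mm, origin under its centre; x along the plate from the lever end to the wheel end (away from the robot), y along the axle, z up. The wheel stands on edge in the x-z plane at x = 45 mm; its axle lies at z = 68 mm between two bearing blocks (y = 18 to 30 mm either side, tops at z = 83 mm). The red lever pivots at x = -70 mm, z = 32 mm.
- rim_r (a point): middle of the rim section at the top of this unit's grey and white wheel (rim round, 12 mm thick; wheel 110 mm across, top at z = 123 mm; no spin, it only rocks along unit y). Sound: sprung, about 8 N per mm here, returns when let go. Worn (one unit): swings 4 to 6 mm either way under 1 N, stays where left, then meets the same spring. Over about 15 N sideways here overloads the bearing.
- housing_r: two dark bearing housings, 30 mm across, that carry the axle's ends; origin at the wheel's centre, y along the axle, z up. They are clamped in the blocks with the axle up to 0.04 rad out of level, different each time, so the wheel's middle position can lean up to 2 mm at the rim; they stay put at forces under 30 N
- axle_r: steel axle of this unit, 12 mm thick, 68 mm long; origin at its middle, y along it, z up. It springs in the housings about the unit's x axis as the wheel is loaded sideways (20 N m per rad), and is in line with them when unloaded
- flag_r (a joint): angle of this unit's red toggle lever, rad: 0 = leaning 0.5 rad to the unit's -x (towards the robot; so at the start), 1.0 = leaning 0.5 rad to +x, towards the wheel; stays where it is left, moves under about 1 to 2 N
- flag_r_tip (a point): centre of the red ball, 26 mm across, on this unit's lever; 60 mm from the lever's pivot, 85 mm above the worktop at either end of its swing and 92 mm midway; it travels 58 mm along unit x; the stem below it is 10 mm thick
- timer: bystander on the worktop in front of the units: white bench timer 58 x 62 x 21 mm; origin at the centre of its underside
- cuvette_box: bystander on the worktop in front of the units: flat cuvette box with a green lid, 61 x 105 x 26 mm; origin at the centre of its underside
- bottle_50: bystander on the worktop in front of the units: small white bottle with an orange cap, 45 mm across, 93 mm high; origin at the centre of its underside

How it is judged:
By the outcome, as a careful person would: the job done as asked, in the order asked, and still so for the second after the job is handed in, with the robot touching nothing.
It also fails if it takes over 72 s, if anything falls off the work surface, if the arm or the gripper's body presses on something with over 40 N, if the wrist force passes 120 N, or if a joint passes its speed limit or range.

## Working session

There is one attempt and no reset: what is moved stays moved. The work goes in short steps, Python scripts to look and compute and a tool call to move; the robot and the scene stay as the last step left them, time stands still between calls to the robot, and variables do not carry over. Pictures are saved under pics/ and viewed, and the job is handed in when it is done.

Besides the shell and the picture viewer there is one more tool, called after "Request:" in YAML: its name, and indented under it one key for each argument. step_arm: Moves the arm, as the interface text tells. Scaled input: -1 to 1 covers 0.05 m each way for a shift and 0.12 rad each way for a turn. Its arguments: {"type":"object","properties":{"moves":{"type":"string"}},"required":["moves"]}

```bash
mkdir -p pics; ls
python3 - <<'E'
from cell import ctrl,get_image,nets
import cv2,numpy as np
s=ctrl.read_state();print({k:np.round(v,3).tolist() for k,v in s.items()})
for n in ["scene","top"]:
    p=get_image(n);cv2.imwrite(f"pics/{n}0.png",p["color"])
    print(n,p["vertical_fov"],p["cx"],p["cy"],np.round(p["R"],3).tolist(),np.round(p["t"],1).tolist())
    for t in ["stand_p","rim_p","flag_p_tip","housing_p","timer","cuvette_box","bottle_50"]+["stand_q","stand_r","rim_q","rim_r"]:
        for r in nets.place_of(p,t): print(t,round(r["conf"],2),np.round(r["position"],1).tolist())
E
```

```text
pics
{'clock': 0.0, 'qpos': [-1.349, 0.629, 0.038, 1.518, -0.027, 0.996, -0.02], 'qd': [-0.001, 0.0, 0.001, 0.002, -0.003, -0.002, 0.001], 'tau': [0.0, -56.338, 1.226, -19.345, 0.011, 0.01, 0.0], 'eef_pos': [184.301, 622.667, 230.414], 'tool_rot': [-1.571, 0.002, 1.283], 'force': [-0.805, -0.167, 0.074], 'torque': [0.026, -0.009, -0.037], 'width': 85.204}
scene 51.500220902771346 285.57861292909206 205.3196827150259 [[0.888, -0.459, 0.019], [-0.327, -0.659, -0.678], [0.323, 0.596, -0.735]] [-369.4, 217.9, 1251.2]
stand_p 0.62 [494.1, 385.3, 1.5]
stand_p 0.62 [482.8, 243.1, -0.7]
stand_p 0.61 [497.3, -59.0, -1.2]
rim_p 0.96 [545.4, -63.9, 113.2]
rim_p 0.82 [541.3, 381.2, 119.1]
rim_p 0.8 [531.6, 240.8, 114.3]
rim_p 0.57 [265.1, 340.6, -1.2]
flag_p_tip 0.42 [399.0, -62.1, 85.9]
housing_p 0.77 [543.3, 382.1, 69.2]
housing_p 0.73 [529.3, 245.0, 68.3]
housing_p 0.59 [547.5, -62.7, 68.2]
timer 0.81 [266.0, 343.0, -0.8]
cuvette_box 0.78 [271.4, -352.5, 1.4]
bottle_50 0.64 [297.2, -236.7, 0.9]
bottle_50 0.22 [266.2, 343.5, 1.2]
stand_q 0.62 [494.1, 385.3, 1.5]
stand_q 0.62 [482.8, 243.1, -0.
[... 702 characters left out ...]
, -62.8, 120.3]
rim_p 0.65 [533.6, 241.0, 117.3]
flag_p_tip 0.62 [399.8, -64.0, 89.5]
housing_p 0.91 [545.0, -57.0, 66.0]
housing_p 0.84 [532.5, 238.3, 69.0]
housing_p 0.63 [539.8, 380.5, 66.6]
timer 0.73 [263.2, 337.2, 2.9]
cuvette_box 0.67 [270.2, -354.4, -1.0]
bottle_50 0.91 [297.0, -240.5, -0.7]
stand_q 0.94 [498.7, -64.8, -2.7]
stand_q 0.86 [497.3, 380.1, -0.1]
stand_q 0.85 [488.1, 243.8, 3.7]
stand_r 0.94 [498.7, -64.8, -2.7]
stand_r 0.86 [497.3, 380.1, -0.1]
stand_r 0.85 [488.1, 243.8, 3.7]
rim_q 0.97 [542.0, 384.8, 120.5]
rim_q 0.83 [539.4, -62.8, 120.3]
rim_q 0.65 [533.6, 241.0, 117.3]
rim_r 0.97 [542.0, 384.8, 120.5]
rim_r 0.83 [539.4, -62.8, 120.3]
rim_r 0.65 [533.6, 241.0, 117.3]
```

View pics/scene0.png

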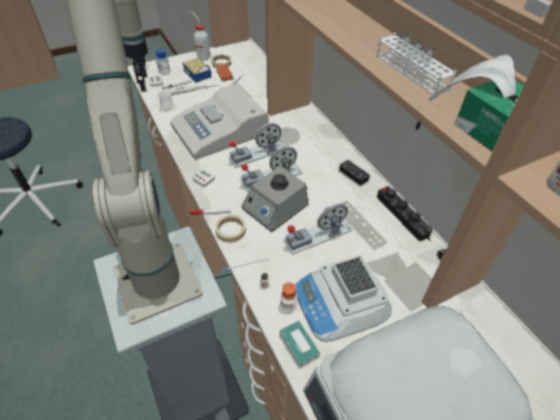

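View pics/top0.png

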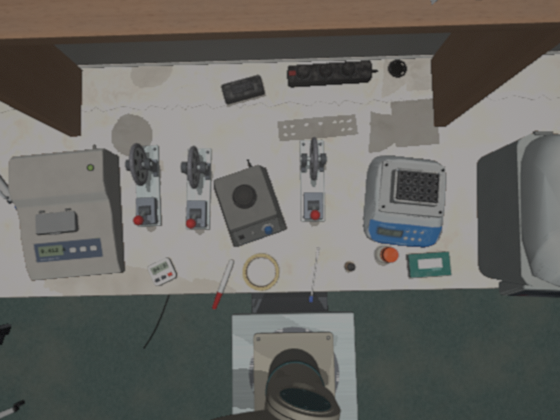

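The scene view shows the three units: two on the left, with wheels near (268,135) and (283,158), and one right of the hotplate, with its wheel near (332,215). In the top view the red balls are near (138,220), (191,224) and (315,215), so all levers lean towards the robot. Next I'll turn the jaws along the axles and fly over the left pair.

Request:
step_arm:
  moves: "0 0 0 0 -0.8 0 0.47; 0 0 0 0 -0.8 0 0.47; 0 0 0 0 -0.8 0 0.47; -0.8 -0.3 -0.8 0 0 0 0.47; -0.8 -0.3 -0.8 0 0 0 0.47; -0.8 0 -0.8 0 0 0 0.47; -0.8 0 -0.8 0 0 0 0.47; -0.8 0 -0.8 0 0 0 0.47; -0.8 0 -0.8 0 0 0 0.47; 0 0 -0.8 0 0 0 0.47; 0 0 -0.8 0 0 0 0.47; 0 0 0 0 0 0 0.47; 0 0 0 0 0 0 0.47"

```text
clock: 2.5
eef_pos: [474.8, 413.0, 256.4]
tool_rot: [-1.57, 0.0, 1.569]
force: [0.0, -1.1, -0.8]
width: 40.0
```

```bash
cat > h.py <<'E'
from cell import ctrl,get_image,nets
import cv2,numpy as np
from scipy.spatial.transform import Rotation as Ro
def st():
    s=ctrl.read_state();print(round(s["clock"],2),"pos",np.round(s["eef_pos"],2),"rot",np.round(s["tool_rot"],4),"F",np.round(s["force"],2),"w",round(s["width"],1));return s
def wr(name):
    s=st();p=get_image("wrist");cv2.imwrite(f"pics/{name}.png",p["color"])
    R=Ro.from_euler("xyz",s["tool_rot"]).as_matrix();T=np.eye(4);T[:3,:3]=R;T[:3,3]=s["eef_pos"]
    return p,T@np.array(p["T_tool_cam"])
def ray(p,W,u,v):
    f=210/np.tan(np.radians(p["vertical_fov"]/2));a=np.array([u-p["cx"],v-p["cy"]]);r=np.hypot(*a);th=r/f
    d=np.r_[a/max(r,1e-9)*np.sin(th),np.cos(th)];return W[:3,3],W[:3,:3]@d
def atz(p,W,u,v,z):
    o,d=ray(p,W,u,v);return o+d*(z-o[2])/d[2]
def proj(p,W,X):
    f=210/np.tan(np.radians(p["vertical_fov"]/2));c=W[:3,:3].T@(np.array(X)-W[:3,3]);r=np.hypot(c[0],c[1]);th=np.arctan2(r,c[2])
    return p["cx"]+f*th*c[0]/r,p["cy"]+f*th*c[1]/r
def finds(p,ts=("stand_p","rim_p","flag_p_tip","housing_p")):
    for t in ts:
        for r in nets.place_of(p,t): print(t,round(r["conf"],2),np.round(r["position"],1).tolist())
E
python3 - <<'E'
from h import *
p,W=wr("w1");print(p["vertical_fov"],p["cx"],p["cy"],np.round(p["T_tool_cam"],3).tolist(),np.round(W[:3,3],1))
finds(p)
E
```

```text
2.5 pos [474.78 413.01 256.45] rot [-1.5700e+00  4.0000e-04  1.5691e+00] F [ 0.05 -1.07 -0.82] w 40.0
65.70646984690485 275.18477074213547 213.76663358726327 [[1.0, -0.001, -0.001, -0.406], [0.001, -0.31, 0.951, -142.502], [-0.001, -0.951, -0.31, 80.225], [0.0, 0.0, 0.0, 1.0]] [394.7 412.8 399. ]
stand_p 0.94 [488.1, 246.6, 0.1]
stand_p 0.62 [499.8, 379.1, -3.6]
rim_p 0.41 [525.6, 245.1, 70.7]
housing_p 0.9 [528.9, 245.6, 64.9]
housing_p 0.89 [547.2, 384.3, 65.6]
```

View pics/w1.png

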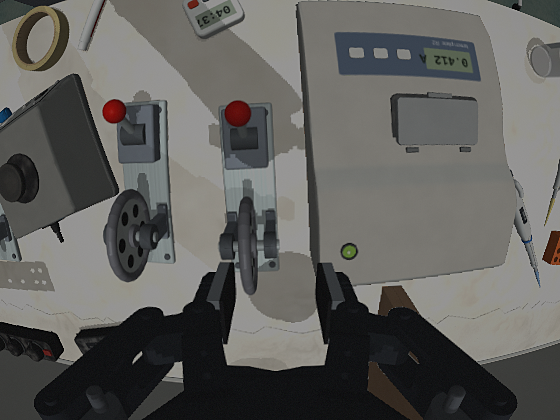

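The wrist view shows two units. The right one has its ball at (238,113) and wheel around (247,245), and the left one has its ball at (114,112) and wheel around (127,235). I'll overlay the unit model to refine the poses.

```bash
cat >> h.py <<'E'
def unitpts(x,y,yaw,lean=0):
    c,s=np.cos(yaw),np.sin(yaw)
    def w(a,b,z): return [x+c*a-s*b,y+s*a+c*b,z]
    plate=[w(a,b,10) for a,b in [(-110,-32),(110,-32),(110,32),(-110,32)]]
    ball=w(-70-60*np.sin(.5),0,32+60*np.cos(.5))
    th=np.linspace(0,2*np.pi,60)
    wheel=[w(45+49*np.cos(t),lean*np.sin(t),68+49*np.sin(t)) for t in th]
    return plate,ball,wheel
def overlay(p,W,units,out,scale=2,crop=None):
    im=cv2.resize(p["color"],None,fx=scale,fy=scale,interpolation=cv2.INTER_CUBIC)
    f=lambda X:tuple(int(round(k*scale)) for k in proj(p,W,X))
    for u in units:
        pl,b,wh=unitpts(*u)
        cv2.polylines(im,[np.array([f(q) for q in pl])],True,(0,255,0),1)
        cv2.polylines(im,[np.array([f(q) for q in wh])],True,(255,0,255),1)
        cv2.circle(im,f(b),3,(255,0,0),-1)
    if crop: x0,y0,x1,y1=[k*scale for k in crop]; im=im[y0:y1,x0:x1]
    cv2.imwrite(out,im)
def redballs(p,W):
    hsv=cv2.cvtColor(p["color"],cv2.COLOR_BGR2HSV);m=((hsv[...,0]<6)|(hsv[...,0]>174))&(hsv[...,1]>180)&(hsv[...,2]>90)
    n,l,s,c=cv2.connectedComponentsWithStats(m.astype(np.uint8))
    for i in range(1,n):
        if s[i,4]>150: print("red",s[i,4],np.round(c[i],1),np.round(atz(p,W,*c[i],85),1))
E
python3 - <<'E'
from h import *
p,W=wr("w1b");redballs(p,W)
overlay(p,W,[(496,381,-0.03),(486,244,-0.03)],"pics/ov1.png",3,(80,80,320,280))
for t in ("rim_p","stand_p"):
  for r in nets.cut_out(p,t):
    m=r["pixels"];ys,xs=np.nonzero(m);print(t,r["conf"],len(xs),xs.min(),xs.max(),ys.min(),ys.max())
E
```

```text
2.75 pos [472.91 414.29 257.13] rot [-1.5703e+00 -3.0000e-04  1.5731e+00] F [-0.25 -0.09  0.55] w 39.5
red 313 [111.  112.3] [384.8 243.2  85. ]
red 155 [234.9 112.7] [393.6 375.   85. ]
rim_p 0.87 2988 104 148 190 282
rim_p 0.55 1656 236 256 198 295
rim_p 0.17 9341 216 278 102 296
stand_p 0.9 636 0 20 207 260
stand_p 0.73 9789 102 174 101 282
stand_p 0.6 9329 216 277 102 295
```

View pics/ov1.png

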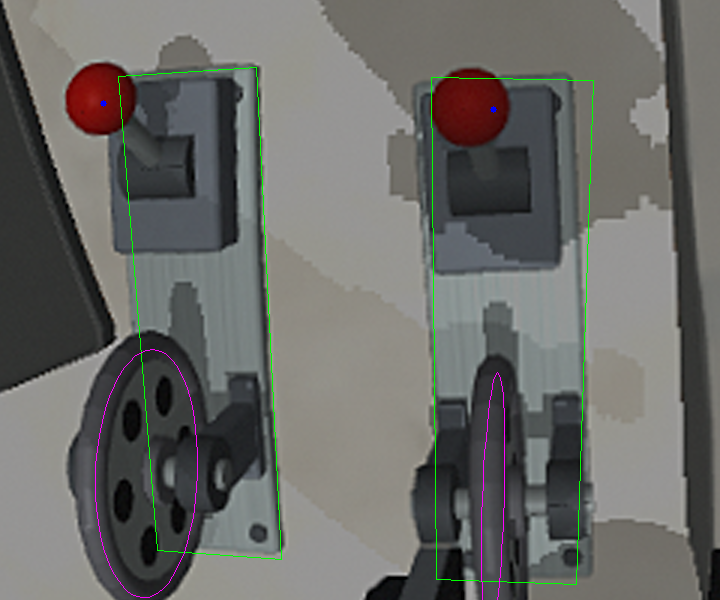

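Run:
```python
from h import *
p,W=wr("w1c")
for n,(u,v) in dict(rTL=(415,82),rTR=(573,73),rBR=(594,578),lTR=(257,65),lBR=(282,552)).items():
    print(n,np.round(atz(p,W,80+u/3,80+v/3,10),1))
overlay(p,W,[(496,376,0.01),(486,246,-0.02),(496,376,0.01,-4)],"pics/ov2.png",3,(80,80,320,300))
```

```text
2.9 pos [473.6  413.98 257.17] rot [-1.5708e+00 -2.0000e-04  1.5721e+00] F [-0.39  0.11  0.42] w 40.0
rTL [387.5 345.7  10. ]
rTR [385.1 408.4  10. ]
rBR [604.5 417.2  10. ]
lTR [376.8 279.7  10. ]
lBR [593.9 273.1  10. ]
```

View pics/ov2.png

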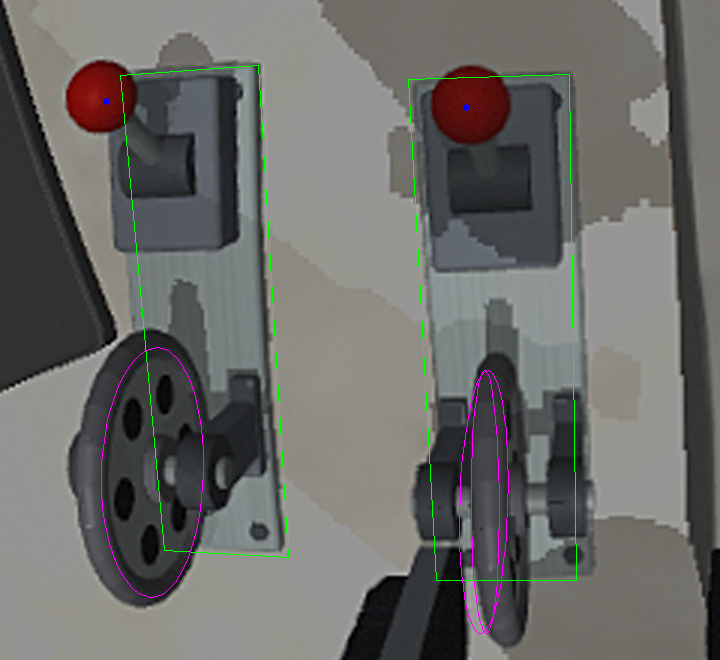

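Run:
```python
from h import *
p,W=wr("w1d");redballs(p,W)
overlay(p,W,[(496,380.5,0.04),(484.5,244.4,-0.03)],"pics/ov3.png",3,(80,80,320,300))
```

```text
2.95 pos [473.8  413.86 257.13] rot [-1.5708e+00 -2.0000e-04  1.5718e+00] F [ 0.3  -0.18  0.25] w 40.4
red 310 [111.3 111.6] [384.9 243.3  85. ]
red 155 [235.5 111.9] [393.8 375.2  85. ]
```

View pics/ov3.png

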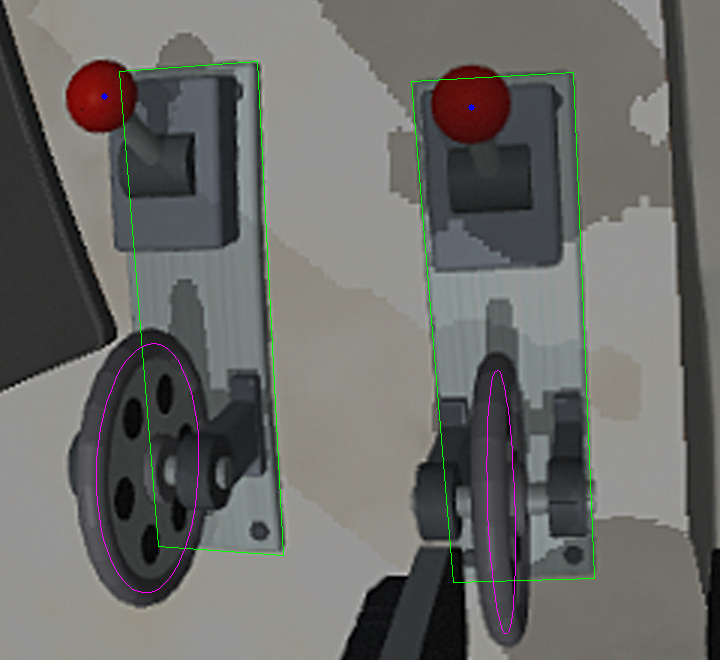

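Request:
step_arm:
  moves: "0 0 0 0 -0.33 0 0.47; -0.34 0 -0.66 0 0 0 0.47; -0.34 0 -0.66 0 0 0 0.47; 0 0.5 0 0 0 0 0.47; 0 0.5 0 0 0 0 0.47; 0 0.5 0 0 0 0 0.47; 0 0.5 0 0 0 0 0.47; 0 0 0 0 0 0 0.47; 0 0 0 0 0 0 0.47"

```text
clock: 3.9
eef_pos: [541.6, 382.3, 157.2]
tool_rot: [-1.571, 0.0, 1.611]
force: [0.4, 0.4, -0.0]
width: 40.1
```

Run:
```python
from h import *
p,W=wr("w2")
overlay(p,W,[(496,380.5,0.04),(484.5,244.4,-0.03)],"pics/ov4.png",2,(120,80,420,380))
```

```text
3.9 pos [541.63 382.35 157.17] rot [-1.5706e+00  1.0000e-04  1.6107e+00] F [ 0.41  0.38 -0.04] w 40.1
```

View pics/ov4.png

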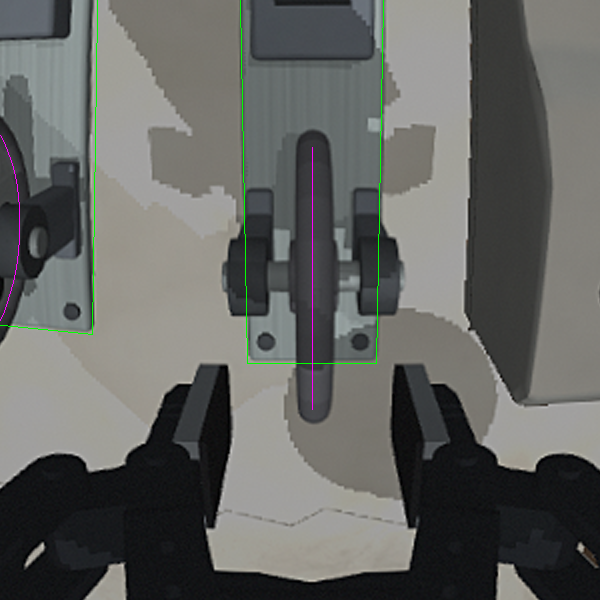

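The wheel is centred between the pads (rim at x≈315, pads at 215 and 410 in the overlay) and stands upright. I'll lower to z≈103 and then approach sideways.

Request:
step_arm:
  moves: "0 0.36 0 0 0 0 0.47; 0 0.36 0 0 0 0 0.47; 0 0.36 0 0 0 0 0.47; 0 0 0 0 0 0 0.47; 0 0 0 0 0 0 0.47"

```text
clock: 4.45
eef_pos: [542.4, 382.8, 104.4]
tool_rot: [-1.573, -0.001, 1.611]
force: [-0.4, -0.3, 0.5]
width: 40.0
```

Request:
step_arm:
  moves: "0.1 0 0 0 0 0 0.47; 0.1 0 0 0 0 0 0.47; 0 0 0 0 0 0 0.47; 0 0 0 0 0 0 0.47"

```text
clock: 4.85
eef_pos: [541.2, 392.7, 103.4]
tool_rot: [-1.571, -0.0, 1.611]
force: [0.8, -0.1, 0.8]
width: 40.3
```

Request:
step_arm:
  moves: "0.04 0 0 0 0 0 0.47; 0 0 0 0 0 0 0.47; 0 0 0 0 0 0 0.47"

```text
clock: 5.15
eef_pos: [541.1, 394.1, 102.8]
tool_rot: [-1.571, 0.0, 1.611]
force: [-0.6, -0.4, 0.7]
width: 39.9
```

Request:
step_arm:
  moves: "0.02 0 0 0 0 0 0.47; 0 0 0 0 0 0 0.47; 0 0 0 0 0 0 0.47"

```text
clock: 5.45
eef_pos: [541.1, 395.2, 102.9]
tool_rot: [-1.571, -0.0, 1.611]
force: [-0.9, 0.1, 0.1]
width: 40.3
```

Request:
step_arm:
  moves: "0.02 0 0 0 0 0 0.47; 0 0 0 0 0 0 0.47; 0 0 0 0 0 0 0.47"

```text
clock: 5.75
eef_pos: [541.0, 396.3, 102.9]
tool_rot: [-1.571, -0.0, 1.611]
force: [0.6, 0.4, 0.6]
width: 40.1
```

Request:
step_arm:
  moves: "0.012 0 0 0 0 0 0.47; 0 0 0 0 0 0 0.47; 0 0 0 0 0 0 0.47"

```text
clock: 6.05
eef_pos: [541.0, 396.8, 102.9]
tool_rot: [-1.571, -0.0, 1.611]
force: [0.1, -0.2, 0.9]
width: 40.1
```

Request:
step_arm:
  moves: "0.012 0 0 0 0 0 0.47; 0 0 0 0 0 0 0.47; 0 0 0 0 0 0 0.47"

```text
clock: 6.35
eef_pos: [541.0, 397.4, 102.9]
tool_rot: [-1.571, 0.0, 1.611]
force: [-0.2, 0.5, 0.1]
width: 40.1
```

Run:
```python
from h import *
p,W=wr("w3")
overlay(p,W,[(496,380.5,0.04)],"pics/ov5.png",3,(200,120,400,320))
```

```text
6.35 pos [541.01 397.37 102.93] rot [-1.5708  0.      1.6105] F [-0.21  0.45  0.07] w 40.1
```

View pics/ov5.png

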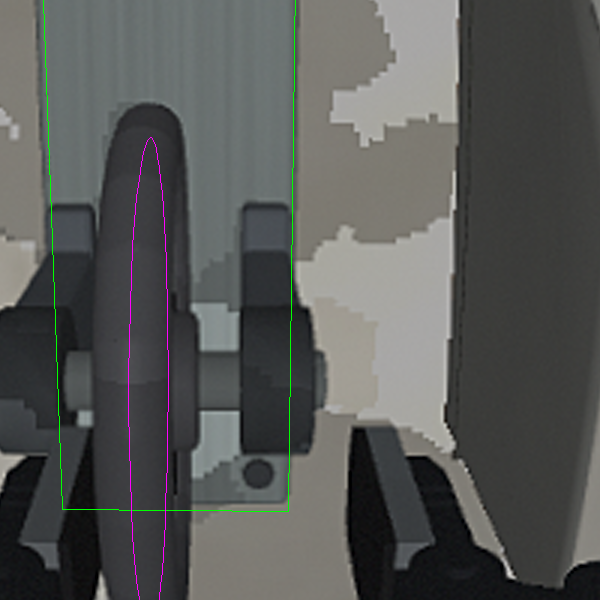

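The left pad edge (≈(85,430)) is right at the rim flank. I'll continue in small steps.

Request:
step_arm:
  moves: "0.014 0 0 0 0 0 0.47; 0 0 0 0 0 0 0.47; 0 0 0 0 0 0 0.47"

```text
clock: 6.7
eef_pos: [541.0, 398.1, 102.9]
tool_rot: [-1.571, -0.0, 1.611]
force: [0.4, -0.2, 0.1]
width: 40.2
```

Request:
step_arm:
  moves: "0.014 0 0 0 0 0 0.47; 0 0 0 0 0 0 0.47; 0 0 0 0 0 0 0.47"

```text
clock: 7.0
eef_pos: [540.9, 398.9, 102.9]
tool_rot: [-1.571, -0.0, 1.611]
force: [-0.0, -0.8, 0.4]
width: 40.1
```

Request:
step_arm:
  moves: "0.014 0 0 0 0 0 0.47; 0 0 0 0 0 0 0.47; 0 0 0 0 0 0 0.47"

```text
clock: 7.3
eef_pos: [540.9, 399.6, 102.9]
tool_rot: [-1.571, -0.0, 1.611]
force: [0.0, -0.5, 0.3]
width: 40.2
```

Request:
step_arm:
  moves: "0.01 0 0 0 0 0 0.47; 0 0 0 0 0 0 0.47; 0 0 0 0 0 0 0.47"

```text
clock: 7.6
eef_pos: [540.9, 400.1, 102.9]
tool_rot: [-1.571, -0.0, 1.611]
force: [0.0, -0.8, 0.2]
width: 39.7
```

Run:
```python
from h import *
p,W=wr("w4")
overlay(p,W,[(496,380.5,0.04)],"pics/ov6.png",3,(200,120,400,320))
```

```text
7.6 pos [540.86 400.06 102.93] rot [-1.5708e+00 -1.0000e-04  1.6106e+00] F [ 0.01 -0.84  0.2 ] w 39.7
```

View pics/ov6.png

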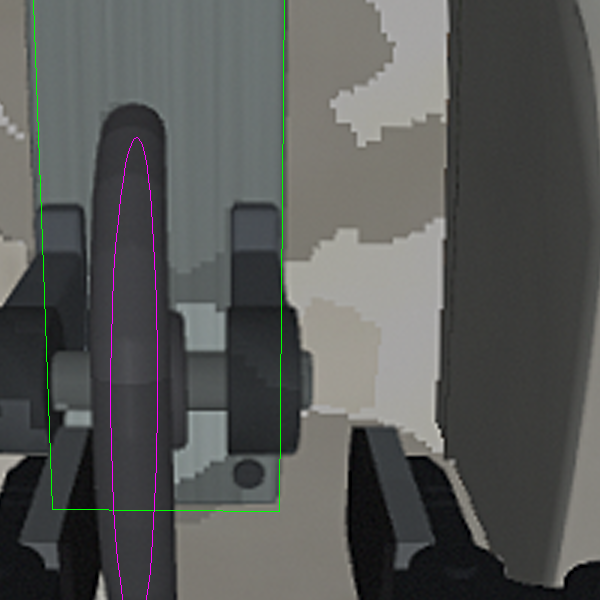

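Between the two pictures the rim followed the pad with about 0.5–0.8 N of resistance, which suggests free play. I'll continue gently to the end of the play.

Request:
step_arm:
  moves: "0.014 0 0 0 0 0 0.47; 0 0 0 0 0 0 0.47; 0 0 0 0 0 0 0.47"

```text
clock: 7.95
eef_pos: [540.8, 400.8, 102.9]
tool_rot: [-1.571, -0.0, 1.611]
force: [-0.6, -0.6, -0.3]
width: 40.3
```

Request:
step_arm:
  moves: "0.014 0 0 0 0 0 0.47; 0 0 0 0 0 0 0.47; 0 0 0 0 0 0 0.47"

```text
clock: 8.25
eef_pos: [540.8, 401.5, 102.9]
tool_rot: [-1.571, -0.0, 1.611]
force: [-0.4, 0.7, 0.6]
width: 40.3
```

Request:
step_arm:
  moves: "0.014 0 0 0 0 0 0.47; 0 0 0 0 0 0 0.47; 0 0 0 0 0 0 0.47"

```text
clock: 8.55
eef_pos: [540.8, 402.2, 102.9]
tool_rot: [-1.571, -0.0, 1.611]
force: [-0.3, 0.2, -0.3]
width: 40.3
```

Request:
step_arm:
  moves: "0.014 0 0 0 0 0 0.47; 0 0 0 0 0 0 0.47; 0 0 0 0 0 0 0.47"

```text
clock: 8.85
eef_pos: [540.8, 402.5, 102.9]
tool_rot: [-1.571, 0.0, 1.61]
force: [0.8, -0.8, 0.8]
width: 39.8
```

Request:
step_arm:
  moves: "0.01 0 0 0 0 0 0.47; 0 0 0 0 0 0 0.47; 0 0 0 0 0 0 0.47"

```text
clock: 9.15
eef_pos: [540.8, 402.7, 102.9]
tool_rot: [-1.571, 0.001, 1.61]
force: [-0.5, -3.3, 2.1]
width: 40.1
```

The spring shows now. I'll press a little more to make it clear, then read the force.

Request:
step_arm:
  moves: "0.01 0 0 0 0 0 0.47; 0 0 0 0 0 0 0.47; 0 0 0 0 0 0 0.47"

```text
clock: 9.45
eef_pos: [540.8, 403.0, 102.9]
tool_rot: [-1.571, 0.001, 1.61]
force: [0.2, -4.1, 1.6]
width: 40.2
```

Request:
step_arm:
  moves: "0 0 0 0 0 0 0.47"

```text
clock: 9.55
eef_pos: [540.8, 403.1, 102.9]
tool_rot: [-1.57, 0.001, 1.61]
force: [-0.0, -5.6, 2.2]
width: 40.0
```

About 5 N clear contact at the +y end, with onset near y=402.4. Now the other way: a sound wheel would push back from about y=374, a worn one not until about 362–366.

Request:
step_arm:
  moves: "-0.12 0 0 0 0 0 0.47; -0.12 0 0 0 0 0 0.47; -0.12 0 0 0 0 0 0.47; -0.12 0 0 0 0 0 0.47; -0.06 0 0 0 0 0 0.47; -0.04 0 0 0 0 0 0.47; -0.02 0 0 0 0 0 0.47; -0.02 0 0 0 0 0 0.47; 0 0 0 0 0 0 0.47; 0 0 0 0 0 0 0.47"

```text
clock: 10.55
eef_pos: [541.9, 373.1, 102.9]
tool_rot: [-1.571, -0.0, 1.611]
force: [0.8, 1.5, 0.4]
width: 40.1
```

Request:
step_arm:
  moves: "-0.02 0 0 0 0 0 0.47; 0 0 0 0 0 0 0.47; -0.02 0 0 0 0 0 0.47; 0 0 0 0 0 0 0.47; 0 0 0 0 0 0 0.47"

```text
clock: 11.05
eef_pos: [542.0, 370.7, 102.9]
tool_rot: [-1.571, 0.0, 1.611]
force: [0.6, -0.3, -0.3]
width: 40.0
```

Run:
```python
from h import *
p,W=wr("w5")
overlay(p,W,[(496,380.5,0.04)],"pics/ov7.png",3,(200,120,400,320))
```

```text
11.05 pos [541.98 370.67 102.87] rot [-1.5706e+00  2.0000e-04  1.6105e+00] F [ 0.58 -0.28 -0.3 ] w 40.0
```

View pics/ov7.png

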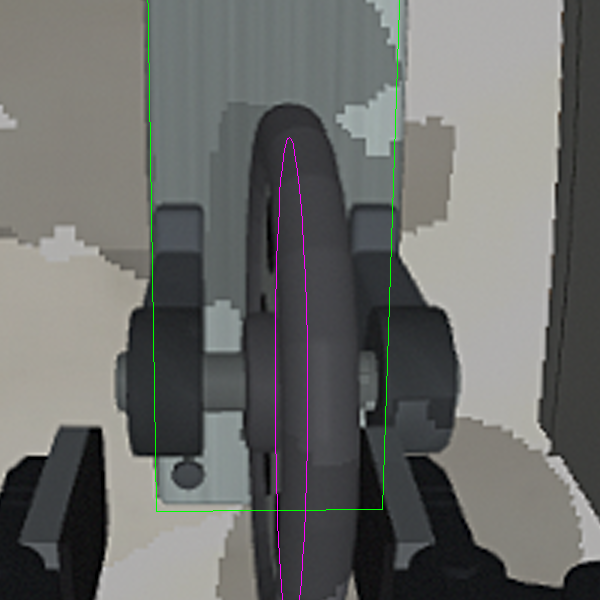

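The wheel stayed leaning to +y and follows the pad with no real resistance at y=370.7, where a sound one would push back with about 30 N. This is the worn unit. I'll go on to the −y end.

Request:
step_arm:
  moves: "-0.02 0 0 0 0 0 0.47; 0 0 0 0 0 0 0.47; -0.02 0 0 0 0 0 0.47; 0 0 0 0 0 0 0.47; -0.02 0 0 0 0 0 0.47; 0 0 0 0 0 0 0.47; 0 0 0 0 0 0 0.47"

```text
clock: 11.8
eef_pos: [542.2, 367.7, 102.9]
tool_rot: [-1.571, 0.0, 1.611]
force: [0.4, -0.2, -0.2]
width: 40.3
```

Request:
step_arm:
  moves: "-0.014 0 0 0 0 0 0.47; 0 0 0 0 0 0 0.47; 0 0 0 0 0 0 0.47"

```text
clock: 12.1
eef_pos: [542.2, 367.1, 102.9]
tool_rot: [-1.571, 0.0, 1.611]
force: [0.4, 1.0, 0.0]
width: 40.0
```

Request:
step_arm:
  moves: "-0.014 0 0 0 0 0 0.47; 0 0 0 0 0 0 0.47; 0 0 0 0 0 0 0.47"

```text
clock: 12.4
eef_pos: [542.2, 366.4, 102.9]
tool_rot: [-1.571, 0.0, 1.611]
force: [0.3, 0.1, 0.6]
width: 39.7
```

Request:
step_arm:
  moves: "-0.014 0 0 0 0 0 0.47; 0 0 0 0 0 0 0.47; 0 0 0 0 0 0 0.47"

```text
clock: 12.7
eef_pos: [542.2, 365.6, 102.9]
tool_rot: [-1.571, 0.0, 1.61]
force: [-0.2, 0.5, 0.3]
width: 40.2
```

Request:
step_arm:
  moves: "-0.014 0 0 0 0 0 0.47; 0 0 0 0 0 0 0.47; 0 0 0 0 0 0 0.47"

```text
clock: 13.0
eef_pos: [542.3, 365.0, 102.9]
tool_rot: [-1.571, 0.0, 1.611]
force: [-0.3, -0.3, 0.4]
width: 40.3
```

Request:
step_arm:
  moves: "-0.01 0 0 0 0 0 0.47; 0 0 0 0 0 0 0.47; 0 0 0 0 0 0 0.47"

```text
clock: 13.3
eef_pos: [542.3, 364.5, 102.9]
tool_rot: [-1.571, 0.0, 1.611]
force: [0.0, 0.5, 0.2]
width: 39.3
```

Request:
step_arm:
  moves: "-0.014 0 0 0 0 0 0.47; 0 0 0 0 0 0 0.47; 0 0 0 0 0 0 0.47"

```text
clock: 13.6
eef_pos: [542.3, 364.2, 103.0]
tool_rot: [-1.571, -0.001, 1.611]
force: [-0.7, 1.6, 0.4]
width: 40.1
```

Request:
step_arm:
  moves: "-0.014 0 0 0 0 0 0.47; 0 0 0 0 0 0 0.47; 0 0 0 0 0 0 0.47"

```text
clock: 13.9
eef_pos: [542.3, 363.9, 103.0]
tool_rot: [-1.571, -0.001, 1.611]
force: [1.2, 4.1, -0.9]
width: 39.9
```

Request:
step_arm:
  moves: "-0.01 0 0 0 0 0 0.47; 0 0 0 0 0 0 0.47; 0 0 0 0 0 0 0.47"

```text
clock: 14.2
eef_pos: [542.3, 363.6, 103.0]
tool_rot: [-1.571, -0.001, 1.611]
force: [0.4, 4.6, -0.9]
width: 40.5
```

The −y end is met at y≈364.2, so the play is about ±5 mm and the first to-and-fro is complete. I'll press slightly more, then do the second round.

Request:
step_arm:
  moves: "-0.008 0 0 0 0 0 0.47; 0 0 0 0 0 0 0.47; 0 0 0 0 0 0 0.47; 0 0 0 0 0 0 0.47"

```text
clock: 14.6
eef_pos: [542.3, 363.4, 103.0]
tool_rot: [-1.571, -0.002, 1.611]
force: [1.6, 5.9, -1.4]
width: 40.4
```

Request:
step_arm:
  moves: "0.12 0 0 0 0 0 0.47; 0.12 0 0 0 0 0 0.47; 0.12 0 0 0 0 0 0.47; 0.12 0 0 0 0 0 0.47; 0.12 0 0 0 0 0 0.47; 0.02 0 0 0 0 0 0.47; 0.02 0 0 0 0 0 0.47; 0.02 0 0 0 0 0 0.47; 0.02 0 0 0 0 0 0.47; 0.02 0 0 0 0 0 0.47; 0.02 0 0 0 0 0 0.47; 0.02 0 0 0 0 0 0.47; 0.02 0 0 0 0 0 0.47; 0.02 0 0 0 0 0 0.47; 0 0 0 0 0 0 0.47; 0 0 0 0 0 0 0.47"

```text
clock: 16.2
eef_pos: [540.7, 401.4, 102.9]
tool_rot: [-1.571, -0.0, 1.611]
force: [0.3, 0.3, -0.1]
width: 40.2
```

Request:
step_arm:
  moves: "0.014 0 0 0 0 0 0.47; 0.014 0 0 0 0 0 0.47; 0.01 0 0 0 0 0 0.47; 0.01 0 0 0 0 0 0.47; 0 0 0 0 0 0 0.47; 0 0 0 0 0 0 0.47"

```text
clock: 16.8
eef_pos: [540.7, 402.8, 102.8]
tool_rot: [-1.57, 0.001, 1.61]
force: [-0.1, -3.3, 1.9]
width: 40.4
```

Command is now at about 403.7, so I'll press a little more.

Request:
step_arm:
  moves: "0.01 0 0 0 0 0 0.47; 0 0 0 0 0 0 0.47; 0 0 0 0 0 0 0.47; 0 0 0 0 0 0 0.47"

```text
clock: 17.2
eef_pos: [540.7, 403.1, 102.8]
tool_rot: [-1.57, 0.001, 1.61]
force: [-1.0, -4.4, 1.9]
width: 40.6
```

Request:
step_arm:
  moves: "0 0 0 0 0 0 0.47"

```text
clock: 17.3
eef_pos: [540.8, 403.1, 102.8]
tool_rot: [-1.57, 0.001, 1.61]
force: [-0.2, -6.2, 1.3]
width: 40.5
```

Request:
step_arm:
  moves: "-0.12 0 0 0 0 0 0.47; -0.12 0 0 0 0 0 0.47; -0.12 0 0 0 0 0 0.47; -0.12 0 0 0 0 0 0.47; -0.12 0 0 0 0 0 0.47; -0.02 0 0 0 0 0 0.47; -0.02 0 0 0 0 0 0.47; -0.02 0 0 0 0 0 0.47; -0.02 0 0 0 0 0 0.47; -0.02 0 0 0 0 0 0.47; -0.02 0 0 0 0 0 0.47; -0.02 0 0 0 0 0 0.47; -0.02 0 0 0 0 0 0.47; -0.02 0 0 0 0 0 0.47; 0 0 0 0 0 0 0.47; 0 0 0 0 0 0 0.47"

```text
clock: 18.9
eef_pos: [542.2, 364.9, 102.9]
tool_rot: [-1.571, 0.0, 1.611]
force: [-0.1, -0.9, 0.2]
width: 39.9
```

Request:
step_arm:
  moves: "-0.014 0 0 0 0 0 0.47; -0.014 0 0 0 0 0 0.47; -0.01 0 0 0 0 0 0.47; -0.01 0 0 0 0 0 0.47; -0.01 0 0 0 0 0 0.47; 0 0 0 0 0 0 0.47; 0 0 0 0 0 0 0.47; 0 0 0 0 0 0 0.47"

```text
clock: 19.7
eef_pos: [542.3, 363.6, 103.0]
tool_rot: [-1.571, -0.002, 1.611]
force: [0.9, 4.7, -3.1]
width: 40.3
```

Request:
step_arm:
  moves: "0 0 0 0 0 0 0.47"

```text
clock: 19.8
eef_pos: [542.3, 363.6, 103.0]
tool_rot: [-1.571, -0.002, 1.611]
force: [0.9, 5.1, -3.3]
width: 39.9
```

The second round is complete at about 5 N and the wheel is left at the −y end. I'll free the pad, lift straight up and look.

Request:
step_arm:
  moves: "0.1 0 0 0 0 0 0.47; 0.1 0 0 0 0 0 0.47; 0.1 0 0 0 0 0 0.47; 0 0 0 0 0 0 0.47; 0 -0.3 0 0 0 0 0.47; 0 -0.5 0 0 0 0 0.47; 0 -0.5 0 0 0 0 0.47; 0 0 0 0 0 0 0.47; 0 0 0 0 0 0 0.47"

```text
clock: 20.7
eef_pos: [542.3, 377.0, 169.3]
tool_rot: [-1.572, -0.001, 1.61]
force: [0.0, -0.6, -0.2]
width: 40.3
```

Run:
```python
from h import *
p,W=wr("w6")
overlay(p,W,[(496,380.5,0.04,-4)],"pics/ov8.png",2,(120,40,420,340))
```

```text
20.7 pos [542.28 377.04 169.32] rot [-1.5724e+00 -7.0000e-04  1.6101e+00] F [ 0.04 -0.64 -0.24] w 40.3
```

View pics/ov8.png

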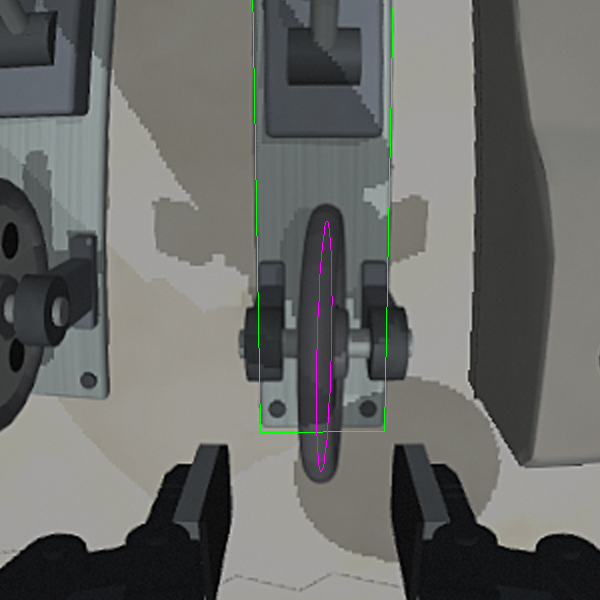

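The wheel is released and leans to −y as intended. Now I'll close the fingers and move behind the lever ball.

Request:
step_arm:
  moves: "0 0 0 0 0 0 0; 0.1 0 0.74 0 0 0 0; 0 0 0.74 0 0 0 0; 0 0 0.74 0 0 0 0; 0 0 0.74 0 0 0 0; 0 0 0.74 0 0 0 0; 0 0 0 0 0 0 0; 0 0 0 0 0 0 0; 0 0 0 0 0 0 0"

```text
clock: 21.65
eef_pos: [357.9, 374.8, 167.7]
tool_rot: [-1.571, 0.0, 1.61]
force: [-0.1, -0.7, -0.3]
width: -0.1
```

Run:
```python
from h import *
p,W=wr("w7");redballs(p,W)
overlay(p,W,[(496,380.5,0.04)],"pics/ov9.png",2,(120,0,420,400))
q=get_image("top");cv2.imwrite("pics/top1.png",q["color"])
```

```text
21.65 pos [357.86 374.78 167.72] rot [-1.5714e+00  1.0000e-04  1.6096e+00] F [-0.13 -0.74 -0.25] w -0.1
red 222 [97.3 38.5] [218.  235.3  85. ]
red 373 [114.9 250.7] [388.5 241.9  85. ]
```

View pics/w7.png

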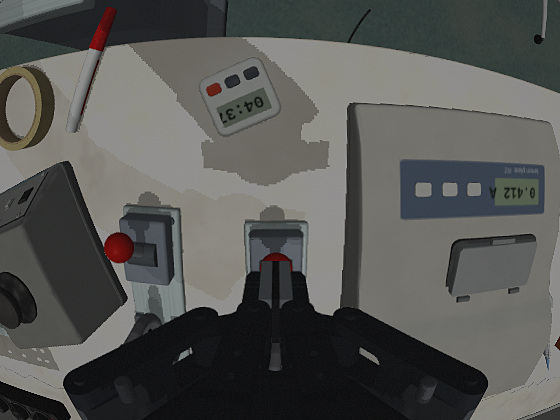

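The fingers are in line with the ball, whose top shows at (275,258). I'll lower behind it and push towards the wheel.

Request:
step_arm:
  moves: "0 0.6 0 0 0 0 0; 0 0.6 0 0 0 0 0; 0 0.6 0 0 0 0 0; 0 0 0 0 0 0 0; 0 0 0 0 0 0 0"

```text
clock: 22.25
eef_pos: [357.3, 374.6, 77.8]
tool_rot: [-1.57, 0.001, 1.61]
force: [0.6, -0.9, 0.8]
width: 0.2
```

Request:
step_arm:
  moves: "0 0 -0.1 0 0 0 0; 0 0 -0.1 0 0 0 0; 0 0 -0.1 0 0 0 0; 0 0 -0.1 0 0 0 0; 0 0 -0.1 0 0 0 0; 0 0 -0.1 0 0 0 0; 0 0 0 0 0 0 0"

```text
clock: 22.95
eef_pos: [388.0, 376.1, 78.0]
tool_rot: [-1.572, -0.001, 1.61]
force: [0.4, 0.2, 0.6]
width: -0.1
```

Request:
step_arm:
  moves: "0 0 -0.1 0 0 0 0; 0 0 -0.1 0 0 0 0; 0 0 -0.1 0 0 0 0; 0 0 -0.1 0 0 0 0; 0 0 -0.1 0 0 0 0; 0 0 -0.1 0 0 0 0; 0 0 -0.1 0 0 0 0; 0 0 0 0 0 0 0; 0 0 0 0 0 0 0"

```text
clock: 23.85
eef_pos: [422.1, 377.4, 77.9]
tool_rot: [-1.571, -0.0, 1.61]
force: [1.7, 0.1, 0.1]
width: 0.4
```

Run:
```python
from h import *
p,W=wr("w8")
```

```text
23.85 pos [422.14 377.38  77.92] rot [-1.5713e+00 -1.0000e-04  1.6103e+00] F [1.66 0.15 0.11] w 0.4
```

View pics/w8.png

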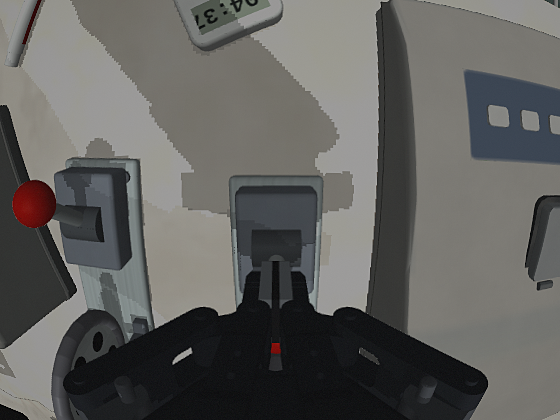

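The lever has swung past the vertical and no longer shows on the robot side. I'll continue to its end stop.

Request:
step_arm:
  moves: "0 0 -0.06 0 0 0 0; 0 0 -0.06 0 0 0 0; 0 0 -0.04 0 0 0 0; 0 0 0 0 0 0 0; 0 0 0 0 0 0 0"

```text
clock: 24.4
eef_pos: [429.9, 377.7, 77.9]
tool_rot: [-1.571, -0.0, 1.61]
force: [-0.2, -0.6, 0.1]
width: 0.1
```

Request:
step_arm:
  moves: "0 0 -0.04 0 0 0 0; 0 0 0 0 0 0 0; 0 0 0 0 0 0 0"

```text
clock: 24.7
eef_pos: [430.7, 377.8, 77.8]
tool_rot: [-1.569, 0.0, 1.611]
force: [-4.0, 0.8, 1.4]
width: 0.0
```

Request:
step_arm:
  moves: "0 0 -0.02 0 0 0 0; 0 0 0 0 0 0 0; 0 0 0 0 0 0 0"

```text
clock: 25.0
eef_pos: [430.8, 377.7, 77.8]
tool_rot: [-1.568, 0.001, 1.611]
force: [-5.7, 0.2, 2.2]
width: 0.1
```

Request:
step_arm:
  moves: "0 0 0.2 0 0 0 0; 0 0 0.4 0 0 0 0; 0 0 0.4 0 0 0 0; 0 -0.4 0.2 0 0 0 0; 0 -0.8 0.2 0 0 0 0; 0 -0.8 0 0 0 0 0; 0 -0.8 0 0 0 0 0; 0 0 0 0 0 0 0; 0 0 0 0 0 0 0; 0 0 0 0 0 0 0"

```text
clock: 26.0
eef_pos: [362.5, 374.5, 217.1]
tool_rot: [-1.57, 0.001, 1.61]
force: [0.7, -1.0, -0.4]
width: 0.1
```

Run:
```python
from h import *
p,W=wr("w9");redballs(p,W)
overlay(p,W,[(496,380.5,0.04,-4)],"pics/ov10.png",2,(80,60,400,340))
for n in ("scene","top"):
    q=get_image(n);cv2.imwrite(f"pics/{n}2.png",q["color"])
    finds(q,("timer","cuvette_box","bottle_50","flag_p_tip","rim_p"))
```

```text
26.0 pos [362.5  374.51 217.08] rot [-1.5703e+00  1.0000e-03  1.6104e+00] F [ 0.75 -1.   -0.39] w 0.1
red 196 [119.8  41.4] [215.7 229.4  85. ]
red 315 [137.4 224.2] [387.5 242.7  85. ]
timer 0.83 [265.7, 345.6, -1.8]
cuvette_box 0.88 [271.4, -353.4, 3.6]
cuvette_box 0.73 [543.2, -64.8, 112.0]
cuvette_box 0.51 [526.3, 243.5, 68.6]
bottle_50 0.74 [298.2, -239.4, 0.5]
bottle_50 0.3 [541.1, 383.0, 66.9]
flag_p_tip 0.71 [540.1, 379.0, 118.4]
flag_p_tip 0.66 [484.3, 241.7, 0.9]
flag_p_tip 0.5 [401.2, -61.6, 85.5]
rim_p 0.96 [531.0, 238.8, 115.3]
rim_p 0.83 [537.9, 378.3, 120.2]
rim_p 0.82 [544.9, -64.4, 115.6]
rim_p 0.3 [450.4, 384.2, 82.6]
rim_p 0.15 [493.4, 384.1, 2.0]
timer 0.86 [264.7, 340.0, 2.7]
timer 0.73 [486.6, 245.0, 3.5]
timer 0.71 [549.1, -63.3, 70.0]
timer 0.63 [533.2, 241.6, 60.7]
cuvette_box 0.69 [268.7, -355.5, -0.3]
cuvette_box 0.22 [386.6, 242.9, 85.0]
bottle_50 0.57 [297.4, -242.0, -0.0]
flag_p_tip 0.53 [401.9, -62.0, 89.2]
rim_p 0.68 [535.8, 238.8, 114.1]
rim_p 0.64 [540.2, -62.9, 118.1]
rim_p 0.62 [542.6, 380.8, 118.9]
rim_p 0.36 [538.8, 385.9, 69.8]
```

View pics/ov10.png

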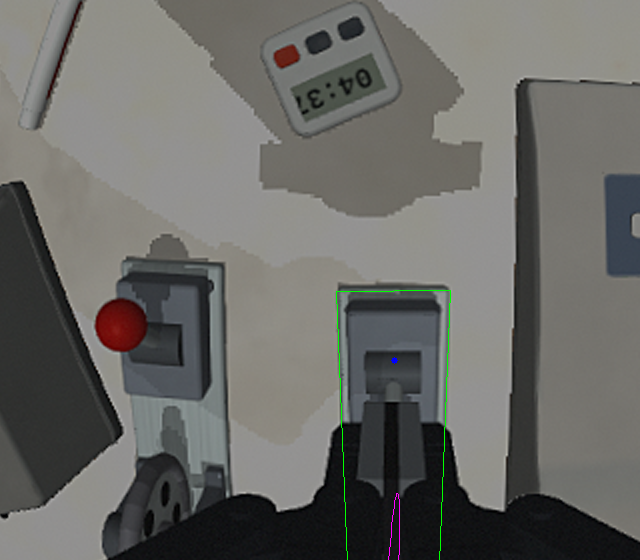

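View pics/top2.png

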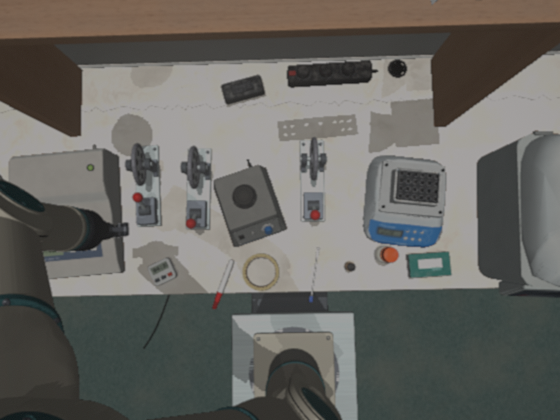

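The top view shows the worn unit's ball now at (138,197), on the wheel side. The other two levers, (191,224) and (315,215), and the bystanders haven't moved. The tool hangs clear, so I'm handing in.

```bash
python3 -c "
from cell import ctrl
print(ctrl.finish_job())"
```

```text
the job is handed in; nothing more can be done
None
```

The unit with the worn bearing is the leftmost one, with its wheel at about x 541, y 382 mm. I rocked it twice, marked it with its lever, and handed the job in at about 26 s on the robot's clock; no verdict was reported.

- **Finding it:** I rocked this wheel first. It moved about ±5 mm under less than 1 N and stayed where I left it, then met the spring at both ends. I did not rock the other two wheels, because only one unit is worn.
- **Rocking:** I made two full to-and-fro rounds. The readings at the ends were 5.6 N and 5.9 N in the first round, and 6.2 N and 5.1 N in the second, well under the 15 N limit. A wrist picture afterwards showed the wheel leaning to the −y (right-hand) side.
- **Marking:** I pushed its red lever over until it met its end stop, at about 5.7 N, where the geometry predicted. The last top view shows its ball on the wheel side.
- **Surroundings:** The other two levers stand as they did at the start. The timer, cuvette box and bottle show no shift beyond the roughly 4 mm the networks can measure. The arm was clear of everything.
- **Readings that disagreed:** Force noise was about ±0.8 N, so the free play itself was judged from position and pictures. In the last pictures the networks gave several wrong detections, such as a wheel reported as a lever ball, so I relied on the pictures for the lever check.

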